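Square the target plate into the stage corner with the pusher

TASK

Take the orange-handled pusher out of its white stand and, with its tip, nudge the dark target plate across the grey stage, beneath the clear shield, until the plate lies flat and square in the corner with one edge touching each of the two metal fences. Then hang the pusher back upright in its stand as it was. Do not touch the plate with the gripper or arm, and leave the small bottle and the timer where they stand.

Things in the scene. Friction and masses are not known exactly. Their poses are not given: they have to be found in the camera images.
- stage_corner (a point): Inner corner of the two fences, level with the grey stage top (12 mm above the bench). +x and +y point into the fences, each ahead, some 45 deg right and left. Stage top reaches 160 mm to -x and 140 mm to -y. Aluminium fences 14 mm thick, 10 mm high: one inner face at x=0 (runs along y), one at y=0 (runs along x).
- shield_center (a point): Underside centre of the fixed clear rigid shield over the stage corner: 114 mm (x) x 94 mm (y), 5 mm thick, 80 mm above the stage top, at x,y = -43,-33 mm of stage_corner, same axes. Three 10 mm posts on the fences carry it (x,y = 7,7; 7,-45; -55,7 mm of stage_corner); its two sides facing the robot are open, for a tool leaning out 30 to 45 deg.
- plate_center (a point): Centre of the loose target plate: dark frame, white gridded window, 80 mm (own x) x 60 mm (own y), 8 mm thick, about 90 g; point 4 mm above its underside. Slides on the stage top. Its centre starts 16 to 45 mm short of home along both axes, turned up to 0.3 rad from stage_corner's axes. Fully home: centre at x,y = -40,-30 mm of stage_corner, axes parallel.
- pusher_handle (a point): Centre of the pusher's round orange handle, 16 mm thick, 56 mm long. z runs from tip to handle end. The pusher is straight, 127 mm long, 50 g: below the handle an orange flange, 26 mm wide, 6 mm thick (underside 34 mm below this point), then an 8 mm steel shaft ending in a white ball of 4 mm radius, its very end 99 mm below this point.
- stand_hole (a point): Centre of the hole's mouth in the top of the fixed white pusher stand, 80 mm above the bench; z up. The hole, 16 mm wide with a 2 mm chamfer, goes through the 10 mm thick top (50 x 64 mm); below it is open to the 8 mm foot. The hung pusher rests by its flange on this top, shaft through the hole, handle centre 34 mm above this point.
- pusher: The same pusher; this point is the very end of its ball tip, z axis from tip to handle end.
- plate: The same target plate; this point is the centre of its underside, axes as for plate_center.
- bottle_center (a point): Centre of a loose small bottle, white with a red cap, 34 mm thick and 62 mm tall, standing on the bench right of the stage; a bystander.
- timer_center (a point): Centre of a loose white bench timer, 68 x 62 x 19 mm, lying on the bench left of the stage; a bystander.

How it is judged:
By the outcome, as a careful person would: the job done as asked, in the order asked, and still so for the second after the job is handed in, with the robot touching nothing.
It also fails if it takes over 72 s, if anything falls off the work surface, if the arm or the gripper's body presses on something with over 40 N, if the wrist force passes 120 N, or if a joint passes its speed limit or range.

ROBOT

A 6-joint arm with a two-finger parallel gripper is mounted at the origin on a cart in front of the work surface, level with it; the furniture and walls round the work are solid. World frame = base frame: x ahead of the robot, y to its left, z up, the work surface at z = 0. Lengths are in m, angles in rad, forces in N, time in s.
With the tool pointing down it reaches from about 0.275 to 1 m from the base axis. Payload 8.4 kg.
Tool frame: the origin (TCP) lies at the very end of the fingers, on their centre line; the grasp point (between the pads) lies 19 mm behind it; x points along the fingers, y is the direction in which the jaws open and shut, and the axes are right-handed (so a half turn about x gives the same grasp; the last joint's range is limited). The gripper opens to 85 mm and grips with 20 to 120 N. Pads are 22 mm wide; open, the fingers measure 114 mm over their backs; the gripper's body (76 mm by 85 mm) begins 54 mm behind the grasp point. The pads swing forward as they close: fully open they stand 13 mm farther back than shut.
Start: joints at [1.198, 0.353, 1.633, -0, 1.155, -0.002], TCP at [0.226, 0.583, 0.208] pointing down, gripper open.
Joint ranges: [-2.63, 2.63], [-0.92, 2.1], [0.06, 2.66], [-1.3, 4.44], [0, 2.69], [-3.02, 3.02]. Speed limits (rad/s): [2.22, 2.22, 2.79, 3.14, 3.14, 3.14].

INTERFACE

Orientations are given as a unit quaternion [w, x, y, z].
In Python, from rig import ctrl, cams gives the robot as it stands. Calls block until the motion is done:
- ctrl.move_ptp(position, orientation): joint-space move of the TCP to a pose.
- ctrl.move_l(position, vel=0.15, rot=None): straight line of the TCP; rot=None keeps the orientation; vel is the mean speed in m/s.
- ctrl.move_joints(angles): joint-space move.
- ctrl.grip(opening, f_grip=None): opening from 0.0 (shut) to 1.0 (fully open); f_grip is the grip in N (None keeps the last); returns when the fingers have stopped.
- ctrl.pause(seconds).
- ctrl.solve_ik(position, orientation): joint angles nearest the present ones, or None.
- ctrl.get_obs(): the state.
- cams.read_camera(name): name is "side" or "top" or "wrist"; returns a dict with "color" (400x640x3 uint8, blue, green, red), "range_z" (400x640 float32, m along the optical axis (not along the pixel's ray), 0 where there is no reading), "fx", "fy", "cx", "cy" (pixels), "pose" (4x4, takes a point from camera to world coordinates). Camera axes: x right, y down, z forward; pixel columns grow to the right and rows downward; lengths in m; the calibration is good to about 2 mm. A picture is of the moment at which its call begins.
A pose or a line that the arm cannot do raises ctrl.Unreachable and nothing moves.
- ctrl.job_done(): hands the job in, once; it reports no verdict.
The state is a dict: "clock": time; "qpos": joint angles; "dq": joint speeds; "joint_torque": joint torques, N m; "ee_pos": TCP position; "tcp_rot": TCP orientation; "contact_force": force on the tool from outside, world axes, zero at the start; "torque": the same for the moment, N m; "gripper_width": opening from 0.0 (shut) to 1.0 (fully open).
Only numpy, scipy, OpenCV 4.12 (cv2) and the standard library are available. Lean on these libraries where they do the work, as an engineer would, in place of code of your own. Each camera call takes 0.05 s, during which the arm holds its last target. There are 200 camera calls.

## Working session

There is one attempt and no reset: what is moved stays moved. The work goes in short steps, each a Python script; the robot and the scene stay as the last script left them, time stands still between calls to the robot, and variables do not carry over. Pictures are saved under pics/ and viewed, about 8 in all and at most 12, crops included, and the job is handed in when it is done.

```bash
ls; mkdir -p pics; python3 - <<'E'
from rig import ctrl,cams
import cv2,numpy as np
o=ctrl.get_obs();print({k:np.round(v,3) for k,v in o.items()})
for n in("side","top"):
    c=cams.read_camera(n);np.savez(f"pics/{n}0.npz",**c);cv2.imwrite(f"pics/{n}0.png",c["color"]);print(n,c["fx"],c["cx"],c["cy"],np.round(c["pose"],3))
E
python3 -c "
import cv2,numpy as np
a=cv2.imread('pics/side0.png');b=cv2.imread('pics/top0.png')
cv2.imwrite('pics/s.png',a)"
```

```text
pics
{'clock': np.float64(0.0), 'qpos': array([ 1.198,  0.354,  1.634, -0.   ,  1.155, -0.002]), 'dq': array([-0.001,  0.001, -0.001,  0.001,  0.   , -0.002]), 'joint_torque': array([ 1.0000e-03, -6.0524e+01, -3.4207e+01, -0.0000e+00,  9.0000e-03,
        0.0000e+00]), 'ee_pos': array([0.226, 0.582, 0.207]), 'tcp_rot': array([ 0.695,  0.13 ,  0.695, -0.131]), 'contact_force': array([ 0.219, -0.404, -0.524]), 'torque': array([-0.015,  0.023,  0.067]), 'gripper_width': np.float64(1.003)}
side 395.5020170049221 315.3436058988748 197.0811322751433 [[ 0.792  0.516 -0.326  0.94 ]
 [ 0.61  -0.666  0.429 -0.445]
 [ 0.004 -0.539 -0.842  1.009]
 [ 0.     0.     0.     1.   ]]
top 369.22186165738316 315.8926464951777 199.25839322758188 [[-0.023 -0.995  0.102  0.488]
 [-1.     0.022 -0.004  0.01 ]
 [ 0.002 -0.102 -0.995  1.062]
 [ 0.     0.     0.     1.   ]]
```

View pics/top0.png

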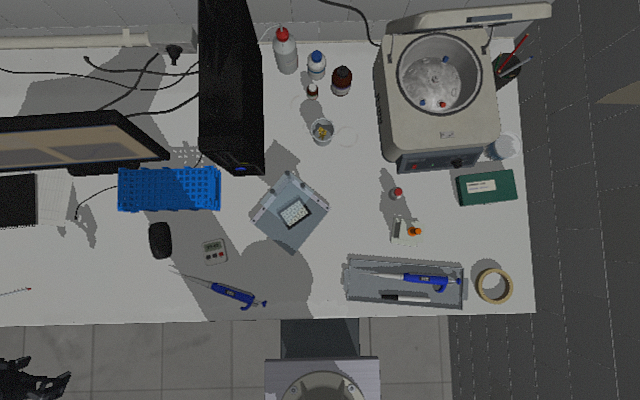

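View pics/side0.png

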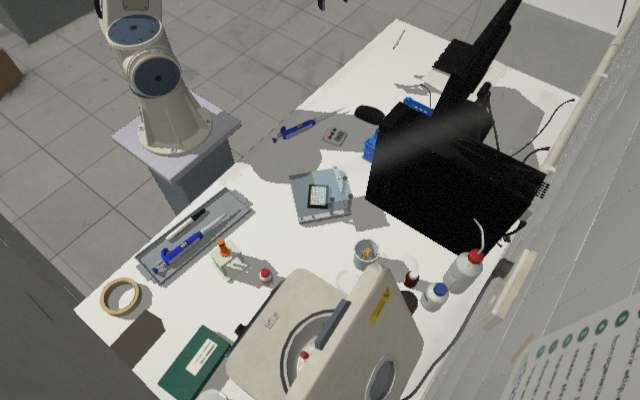

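Top view: stage diamond with its corner near (288,175), plate near (296,212), orange handle near (415,232), stand near (400,230), bottle (397,193), timer (214,250). The side view shows the same layout. Next I need closer wrist views.

```bash
cat > h.py <<'E'
from rig import ctrl,cams
import cv2,numpy as np
from scipy.spatial.transform import Rotation as R
def q2R(q): return R.from_quat([q[1],q[2],q[3],q[0]])
def R2q(r):
    x=r.as_quat(); return [x[3],x[0],x[1],x[2]]
def ray(c,u,v):
    d=c["pose"][:3,:3]@np.array([(u-c["cx"])/c["fx"],(v-c["cy"])/c["fy"],1.]); return c["pose"][:3,3],d
def onplane(c,u,v,z):
    o,d=ray(c,u,v); return o+d*(z-o[2])/d[2]
def two(c1,p1,c2,p2):
    A=[];b=[]
    for c,p in((c1,p1),(c2,p2)):
        o,d=ray(c,*p);d=d/np.linalg.norm(d);P=np.eye(3)-np.outer(d,d);A.append(P);b.append(P@o)
    x=np.linalg.lstsq(np.vstack(A),np.hstack(b),rcond=None)[0]; return x
def proj(c,p):
    q=np.linalg.inv(c["pose"])@np.r_[p,1]; return np.array([c["fx"]*q[0]/q[2]+c["cx"],c["fy"]*q[1]/q[2]+c["cy"]])
def orange(c):
    h=cv2.cvtColor(c["color"],cv2.COLOR_BGR2HSV); m=cv2.inRange(h,(7,170,100),(17,255,255))
    n,l,s,ce=cv2.connectedComponentsWithStats(m); i=1+np.argmax(s[1:,4]); return l==i,s[i],ce[i]
def down(yaw,tilt=0): # finger axis down, jaws (tool y) at heading yaw
    x=np.array([0,0,-1.]);y=np.array([np.cos(yaw),np.sin(yaw),0]);return R.from_matrix(np.c_[x,y,np.cross(x,y)])
def load(n): return dict(np.load(f"pics/{n}.npz"))
def snap(cam,n):
    c=cams.read_camera(cam);np.savez(f"pics/{n}.npz",**c);cv2.imwrite(f"pics/{n}.png",c["color"]);return c
E
python3 - <<'E'
from h import *
t=load("top0");s=load("side0")
for n,p,z in(("corner",(288,175),.012),("plate",(296,212),.02),("handle",(415,232),.14),("bottle",(397,193),.06),("timer",(214,250),.02)):
    print(n,onplane(t,*p,z).round(3))
for c in(t,s): m,st,ce=orange(c);print(st,ce)
print(two(t,orange(t)[2],s,orange(s)[2]).round(4))
w=snap("wrist","w0");o=ctrl.get_obs();r=q2R(o["tcp_rot"])
print("cam in tool",r.inv().apply(w["pose"][:3,3]-o["ee_pos"]).round(3),(r.inv().as_matrix()@w["pose"][:3,:3]).round(3), w["fx"])
print("tool axes",r.as_matrix().round(2))
E
```

```text
corner [0.668 0.084 0.012]
plate [0.56  0.062 0.02 ]
handle [ 0.496 -0.239  0.14 ]
bottle [ 0.603 -0.217  0.06 ]
timer [0.459 0.293 0.02 ]
[408 227  13   9  61] [413.90163934 231.01639344]
[220 246   9  10  71] [224.05633803 250.78873239]
[ 0.4995 -0.2481  0.0924]
cam in tool [-0.165  0.001 -0.073] [[ 0.001 -0.285  0.958]
 [ 1.     0.    -0.001]
 [ 0.     0.958  0.285]] 318.4773818764139
tool axes [[-0.    0.36  0.93]
 [-0.    0.93 -0.36]
 [-1.   -0.    0.  ]]
```

```bash
python3 - <<'E'
from h import *
H=np.zeros((14,26))
for n in("top0","side0"):
    c=load(n);v,u=np.mgrid[:400,:640];z=c["range_z"];k=z>0
    p=np.stack([(u-c["cx"])/c["fx"]*z,(v-c["cy"])/c["fy"]*z,z],-1)[k]@c["pose"][:3,:3].T+c["pose"][:3,3]
    i=((p[:,0]-.25)/.04).astype(int);j=((.52-p[:,1])/.04).astype(int)
    g=(p[:,0]>.25)&(i<14)&(p[:,1]<.52)&(j<26);np.maximum.at(H,(i[g],j[g]),p[g,2])
print("y:",(100*(.52-.04*np.arange(26)-.02)).round().astype(int))
for i in range(13,-1,-1):print("%.2f"%(.27+.04*i),(100*H[i]).round().astype(int))
q=ctrl.get_obs()["qpos"]
for yaw in (-np.pi/2,np.pi/2): # tool z = x cross y
    r=down(yaw);print(r.as_matrix()[:,2].round(2),ctrl.solve_ik([.65,.065,.23],R2q(r)))
for yaw in np.arange(8)*np.pi/4:
    r=down(yaw);s=ctrl.solve_ik(list(np.array([.49,-.245,.24])+.07*r.as_matrix()[:,2]),R2q(r));print(yaw,None if s is None else np.round(s,2))
E
```

```text
y: [ 50  46  42  38  34  30  26  22  18  14  10   6   2  -2  -6 -10 -14 -18
 -22 -26 -30 -34 -38 -42 -46 -50]
0.79 [28  1  1  1  0  0 34 34 34 34  1  1  8  8  8  1  1 18 19 19 19 19 19 18
 18 82]
0.75 [35 35 36 35  1  0 34 34 34 34  1  1  8  8  8  1  1 18 18 18 19 19 18 18
 18 79]
0.71 [36 36 36 35  1  0 33 34 34 34  1  1  0  1  0  1  1 18 18 18 19 19 18 18
 55 76]
0.67 [ 9  9  9  8  9  9 34 34 34 34 11 10  1  1  1  1  1  0 14 14 14 14 13 12
  4 73]
0.63 [ 8  8  8  8  8  8  0  1  1 10 10 11 10  1  0  1  0  0  7  1  1  1  4  4
  4 69]
0.59 [ 8  8  8  8  8  8  7  1  2 10 10 10 10  3  1  1  1  0  7  1  1  1  2  4
  4 66]
0.55 [ 1  3  3  1  1  1  1  1  3 10 10 10  3  3  1  1  1  1  1  1  1  1  1  3
  0  0]
0.51 [ 2  4  4  1  1  2  2  1  2  2 10 10  2  1  1  1  1  0 15 15  8  0  1  1
  1  1]
0.47 [1 4 3 0 2 2 2 0 1 2 2 2 1 1 0 0 0 1 9 9 1 1 0 0 0 0]
0.43 [1 3 2 1 2 3 2 1 0 1 2 2 1 1 1 2 2 2 2 1 0 0 0 1 1 0]
0.39 [0 1 2 2 2 2 2 1 1 0 0 0 0 1 2 2 2 3 3 3 3 3 2 2 3 3]
0.35 [1 0 1 0 2 3 3 3 3 0 1 1 0 1 2 1 1 1 3 3 3 3 3 3 3 3]
0.31 [1 1 1 1 1 1 2 3 3 3 1 1 0 1 2 2 2 2 2 2 2 2 2 2 3 3]
0.27 [1 1 1 0 1 0 1 0 1 1 1 0 1 1 1 0 1 0 1 0 1 2 1 0 1 0]
[-1. -0.  0.] [ 9.73724108e-02  3.78299838e-01  1.54629102e+00 -4.44089210e-16
  1.21700180e+00  1.66816874e+00]
[ 1. -0.  0.] [ 9.73724108e-02  3.78299838e-01  1.54629102e+00 -4.44089210e-16
  1.21700180e+00 -1.47342392e+00]
0.0 [-0.57  0.26  1.69 -0.    1.19 -0.57]
0.7853981633974483 [-0.5   0.31  1.62  0.    1.21 -1.29]
1.5707963267948966 [-0.41  0.3   1.63 -0.    1.21 -1.99]
2.356194490192345 [-0.35  0.24  1.71 -0.    1.19 -2.71]
3.141592653589793 [-0.35  0.16  1.82 -0.    1.16  2.8 ]
3.9269908169872414 [-0.42  0.09  1.89 -0.    1.15  1.94]
4.71238898038469 [-0.53  0.1   1.89 -0.    1.15  1.04]
5.497787143782138 [-0.59  0.17  1.8  -0.    1.17  0.19]
```

```bash
python3 - <<'E'
from h import *
r=R2q(down(-np.pi/2))
ctrl.move_ptp([.48,.065,.22],r);snap("wrist","w1")
ctrl.move_ptp([.425,-.245,.25],r);c=snap("wrist","w2")
print(ctrl.get_obs()["clock"],ctrl.get_obs()["contact_force"].round(2))
a=cv2.imread("pics/w1.png");b=cv2.imread("pics/w2.png")
cv2.imwrite("pics/w12.png",np.vstack([cv2.resize(a[:300,70:570],(640,384))[:,:],cv2.resize(b[:200,120:520],(640,320))])[:,:] [:600])
E
```

```text
3.5333 [ 0.8   0.03 -0.21]
```

View pics/w1.png

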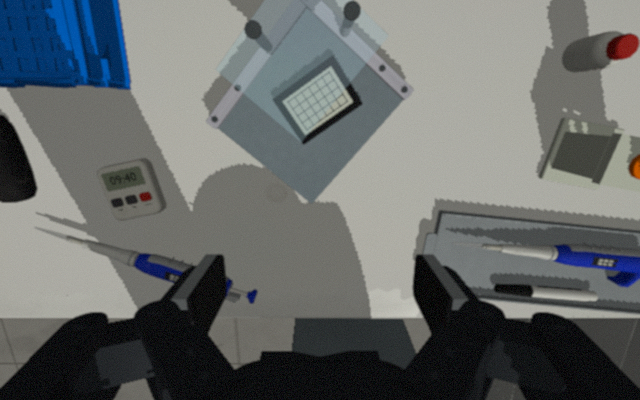

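View pics/w2.png

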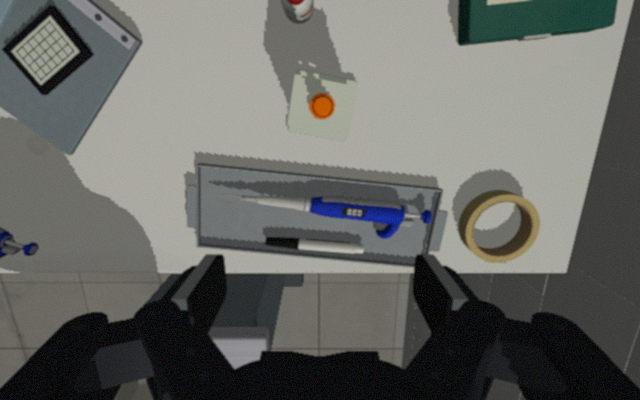

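w1: stage near corner is about (312,202), the fence ends are (412,90) and (210,122), and the plate is near (322,103). w2: pusher handle top is at (322,106), with the stand around it spanning (288–358, 70–142). I'll enlarge the stage view to pick edges precisely.

```bash
python3 - <<'E'
from h import *
a=cv2.imread("pics/w1.png")[0:210,200:420]
cv2.imwrite("pics/c1.png",cv2.convertScaleAbs(cv2.resize(a,None,fx=2.8,fy=2.8,interpolation=cv2.INTER_CUBIC),alpha=1.5))
c=load("w2");m,st,ce=orange(c);print(st,ce,onplane(c,*ce,.142).round(4))
g=cv2.inRange(cv2.cvtColor(c["color"],cv2.COLOR_BGR2HSV),(0,0,0),(255,255,255))
hs=cv2.cvtColor(c["color"],cv2.COLOR_BGR2HSV)
for p in((300,90),(345,130),(300,125),(380,110),(60,50),(110,60),(46,50)):print(p,hs[p[1],p[0]])
c=load("w1");hs=cv2.cvtColor(c["color"],cv2.COLOR_BGR2HSV)
for p in((320,100),(345,112),(300,170),(380,90),(250,170),(400,150)):print(p,hs[p[1],p[0]])
E
```

```text
[310  94  24  25 476] [321.6092437  105.71848739] [ 0.498  -0.2459  0.142 ]
(300, 90) [ 37  26 169]
(345, 130) [ 38  23 165]
(300, 125) [ 34  24 169]
(380, 110) [ 30  16 171]
(60, 50) [ 41  23 122]
(110, 60) [102  32 104]
(46, 50) [ 43  21 108]
(320, 100) [ 77  22 159]
(345, 112) [ 0 21 24]
(300, 170) [ 92  30 110]
(380, 90) [ 93  24 108]
(250, 170) [ 30  14 111]
(400, 150) [ 37  13 174]
```

View pics/c1.png

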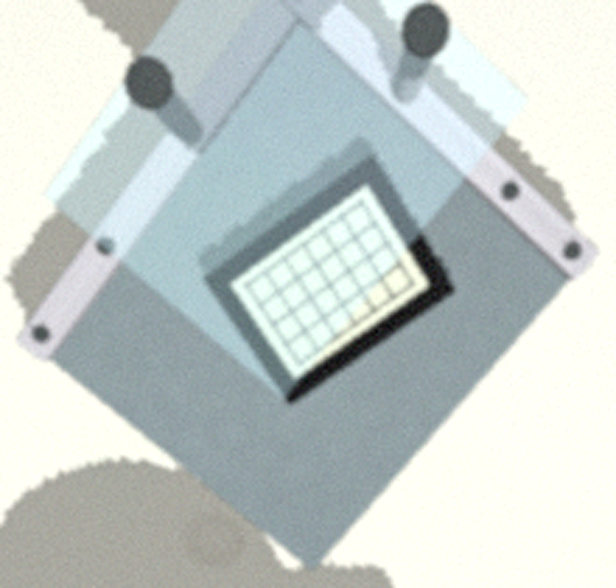

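```bash
python3 - <<'E'
from h import *
c=load("w1")
P=lambda u,v,z:onplane(c,200+u/2.8,v/2.8,z)[:2]
n=P(312,565,.012);rt=P(568,281,.012);lf=P(55,358,.012);cn=P(298,28,.012)
print("near",n,"right",rt,"left",lf,"corner",cn)
L=np.linalg.norm
print("lens",L(rt-n),L(lf-n),L(cn-rt),L(cn-lf))
a=[np.arctan2(*(d)[::-1]) for d in(rt-n,cn-lf)];b=[np.arctan2(*d[::-1])-np.pi/2 for d in(lf-n,cn-rt)]
print(a,b);th=np.mean(a+b)
X=np.array([np.cos(th),np.sin(th)]);Y=np.array([-X[1],X[0]])
est=[n+.16*X+.14*Y,rt+.14*Y,lf+.16*X,cn];print(np.round(est,4));C=np.mean(est,0)
B=P(290,402,.020);Rr=P(452,290,.020);print("plate edge",L(Rr-B),)
pa=np.arctan2(*(Rr-B)[::-1]);px=np.array([np.cos(pa),np.sin(pa)]);py=np.array([-px[1],px[0]])
pc=(B+Rr)/2+.03*py
w=np.mean([P(298,378,.02),P(232,285,.02),P(368,185,.02),P(430,283,.02)],0)
print("th",th,"C",C,"plate",pc,"win",w,"rel ang",pa-th)
T=np.c_[X,Y].T
print("plate stage",T@(pc-C),T@(w-C))
for sx in(-1,1):
  for sy in(-1,1):print(sx,sy,(T@(pc+.04*sx*px+.03*sy*py-C)).round(4))
np.savez("stage.npz",C=C,th=th)
# handle checks
w2=load("w2");t=load("top0")
print("bottle px");print(onplane(w2,*orange(w2)[2],.142))
# IK checks for lean poses
def lean(Th,out,alpha,mode):
    o=np.r_[np.cos(out),np.sin(out),0];ax=-(np.cos(alpha)*np.array([0,0,1])+np.sin(alpha)*o) # tool x: handle->tip
    h=np.cross([0,0,1],o) ; y={0:h,1:-h,2:np.cross(ax,h),3:-np.cross(ax,h)}[mode]
    return R.from_matrix(np.c_[ax,y,np.cross(ax,y)]),ax
for f,(bx,by),out in(("x",(-.12,-.03),th+np.pi),("y",(-.04,-.10),th-np.pi/2),("x",(-.085,-.03),th+np.pi),("y",(-.04,-.065),th-np.pi/2)):
  ball=np.r_[C+X*bx+Y*by,.018]
  for m in range(4):
    for al in(35,40,45):
      r,ax=lean(th,out,np.radians(al),m);tcp=ball-ax*(.080+.001)
      s=ctrl.solve_ik(list(tcp),R2q(r));print(f,bx,m,al,None if s is None else np.round(s,2))
E
```

```text
near [0.44021678 0.07511921] right [ 0.5587557  -0.02782675] left [0.52848941 0.17964371] corner [0.64814819 0.07909706]
lens 0.15700110867956651 0.1368116505246237 0.13936900354098455 0.15629412323728448
[np.float64(-0.7151122280861294), np.float64(-0.6988228240132432)] [np.float64(-0.7013017951103978), np.float64(-0.6963329965216943)]
[[0.6528 0.0785]
 [0.6493 0.079 ]
 [0.6506 0.0762]
 [0.6481 0.0791]]
plate edge 0.07744093412919294
th -0.7028924609328663 C [0.65019048 0.07820242] plate [0.55824255 0.0682952 ] win [0.55733545 0.06663908] rel ang -0.2707991733115408
plate stage [-0.06374972 -0.06699661] [-0.06337126 -0.06884657]
-1 -1 [-0.1103 -0.0852]
-1 1 [-0.0943 -0.0274]
1 -1 [-0.0332 -0.1066]
1 1 [-0.0172 -0.0488]
bottle px
[ 0.4979925  -0.24585822  0.142     ]
x -0.12 0 35 [ 0.71  0.39  2.13 -0.95  0.77 -2.54]
x -0.12 0 40 [ 0.78  0.43  2.15 -1.06  0.82 -2.38]
x -0.12 0 45 [ 0.84  0.49  2.16 -1.14  0.89 -2.23]
x -0.12 1 35 [ 0.71  0.39  2.13 -0.95  0.77  0.6 ]
x -0.12 1 40 [ 0.78  0.43  2.15 -1.06  0.82  0.76]
x -0.12 1 45 [ 0.84  0.49  2.16 -1.14  0.89  0.91]
x -0.12 2 35 [ 0
[... 1437 characters left out ...]
 0.7   0.44  2.14 -1.1   0.79  2.3 ]
x -0.085 3 45 [ 0.77  0.49  2.15 -1.2   0.86  2.46]
y -0.04 0 35 [-0.33  0.37  2.17  1.07  0.66 -0.52]
y -0.04 0 40 [-0.4   0.41  2.2   1.22  0.71 -0.73]
y -0.04 0 45 [-0.47  0.46  2.23  1.34  0.78 -0.92]
y -0.04 1 35 [-0.33  0.37  2.17  1.07  0.66  2.62]
y -0.04 1 40 [-0.4   0.41  2.2   1.22  0.71  2.41]
y -0.04 1 45 [-0.47  0.46  2.23  1.34  0.78  2.22]
y -0.04 2 35 [-0.33  0.37  2.17  1.07  0.66  1.05]
y -0.04 2 40 [-0.4   0.41  2.2   1.22  0.71  0.84]
y -0.04 2 45 [-0.47  0.46  2.23  1.34  0.78  0.65]
y -0.04 3 35 [-0.33  0.37  2.17  1.07  0.66 -2.09]
y -0.04 3 40 [-0.4   0.41  2.2   1.22  0.71 -2.31]
y -0.04 3 45 [-0.47  0.46  2.23  1.34  0.78 -2.49]
```

```bash
cat >> h.py <<'E'
S=np.load("stage.npz");C=S["C"];th=float(S["th"]);X=np.array([np.cos(th),np.sin(th)]);Y=np.array([-X[1],X[0]])
def lean(f,alpha=np.radians(40)):
    out=th+np.pi if f=="x" else th-np.pi/2
    o=np.r_[np.cos(out),np.sin(out),0];ax=-(np.cos(alpha)*np.array([0,0,1])+np.sin(alpha)*o)
    h=np.cross([0,0,1],o);y=np.cross(ax,h)
    return R.from_matrix(np.c_[ax,y,np.cross(ax,y)]),ax
def st(bx,by,z): return np.r_[C+X*bx+Y*by,z]   # stage x,y -> world
def tcp(f,b): return list(b-lean(f)[1]*.080)
def go(f,b,v=.15): ctrl.move_l(tcp(f,b),vel=v)
def force(f): return float(ctrl.get_obs()["contact_force"][:2]@(X if f=="x" else Y))
def push(f,a,b0,b1,soft,z=.018,thr=4.):
    """push along f from b0 to b1, other coord a; last part from soft in 1 mm steps until force"""
    pt=lambda s: st(s,a,z) if f=="x" else st(a,s,z)
    ctrl.pause(.1);f0=force(f);go(f,pt(soft),.06);log=[]
    s=soft
    while s<b1:
        s+=.001;go(f,pt(s),.03);d=force(f)-f0;log.append(round(d,1))
        if d<-thr:break
    print("push",f,"stopped",round(s,4),log,"clock",ctrl.get_obs()["clock"])
    return s
E
python3 - <<'E'
from h import *
q=R2q(down(-np.pi/4))
ctrl.move_ptp([.498,-.246,.19],q)
ctrl.move_l([.498,-.246,.099],vel=.15)
ctrl.grip(0.0,f_grip=80)
o=ctrl.get_obs();print(o["ee_pos"],o["gripper_width"],o["contact_force"].round(2),o["clock"])
ctrl.move_l([.498,-.246,.215],vel=.2)
snap("wrist","w3");snap("side","side1")
o=ctrl.get_obs();print(o["gripper_width"],o["contact_force"].round(2),o["clock"])
a=load("side1")["color"]
cv2.imwrite("pics/c2.png",np.hstack([cv2.resize(a[150:310,150:310],(560,560))]))
E
```

```text
[ 0.49828832 -0.24616952  0.0994772 ] 0.15280754846028727 [-0.65 -0.02  5.5 ] 5.6833
0.15006583209332014 [-0.36 -0.63 -1.17] 6.5167
```

View pics/c2.png

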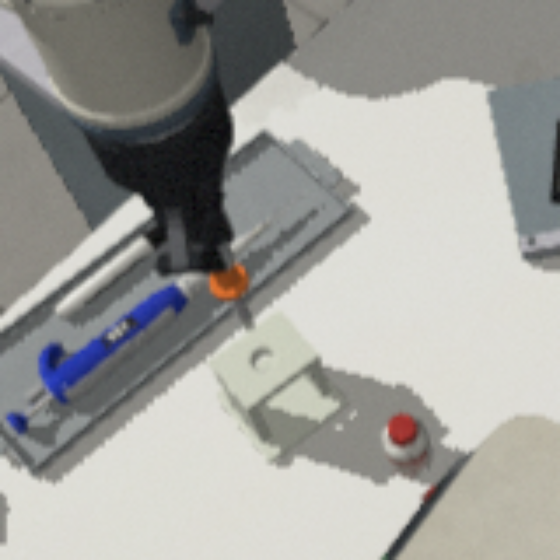

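The pusher is held by its handle just below the gripper. The empty stand's hole is at about (262,358) in the crop. The bottle is undisturbed. Next is the lean pose at the −x side.

```bash
python3 - <<'E'
from h import *
print("hole",onplane(load("side1"),150+262/3.5,150+358/3.5,.08).round(4))
q=R2q(lean("x")[0])
ctrl.move_ptp(tcp("x",np.array([.43,-.06,.14])),q)
ctrl.move_ptp(tcp("x",st(-.145,-.075,.11)),q)
go("x",st(-.145,-.075,.035),.15);go("x",st(-.14,-.075,.018),.05)
snap("wrist","w4");snap("top","top1")
o=ctrl.get_obs();print(o["clock"],o["contact_force"].round(2),"expected ball px",proj(load("w4"),st(-.14,-.075,.018)),proj(load("top1"),st(-.14,-.075,.018)))
a=load("top1")["color"][160:270,235:345]
cv2.imwrite("pics/c3.png",np.vstack([cv2.resize(load("w4")["color"],(480,300)),cv2.resize(a,(480,480))[90:390]]))
E
```

```text
hole [ 0.4991 -0.2464  0.08  ]
9.9417 [ 0.08 -0.14 -1.89] expected ball px [318.72494921 199.92833811] [278.9306356  235.69596206]
```

View pics/c3.png

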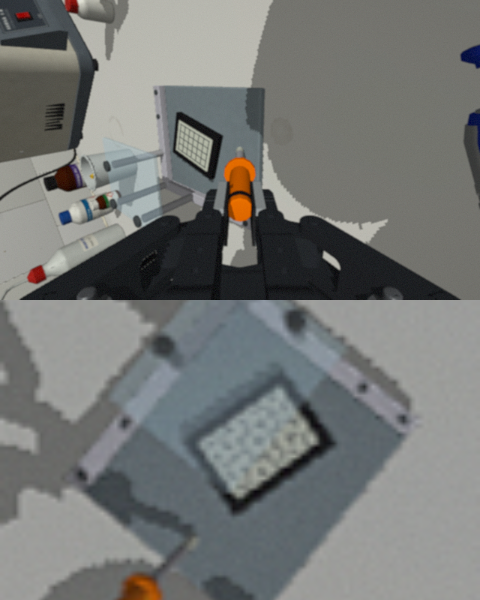

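The ball tip shows at wrist (317,200) and top (280,236), both matching prediction to about 1 px. The plate's near corner is ahead of it. Now the x push.

```bash
python3 - <<'E'
from h import *
push("x",-.075,-.14,-.074,-.093)
snap("wrist","w5")
s=ctrl.get_obs();print(s["contact_force"].round(2))
p=s["ee_pos"]+lean("x")[1]*.08
d=p[:2]-C;print("ball",d@X,d@Y,p[2])
cv2.imwrite("pics/c4.png",cv2.resize(load("w5")["color"][90:300,160:400],None,fx=2.5,fy=2.5))
E
```

```text
push x stopped -0.089 [0.1, -2.1, -1.6, -4.0] clock 11.975
[-4.22  1.66 -0.14]
ball -0.0891489447434778 -0.07512509584392833 0.01786884659722847
```

View pics/c4.png

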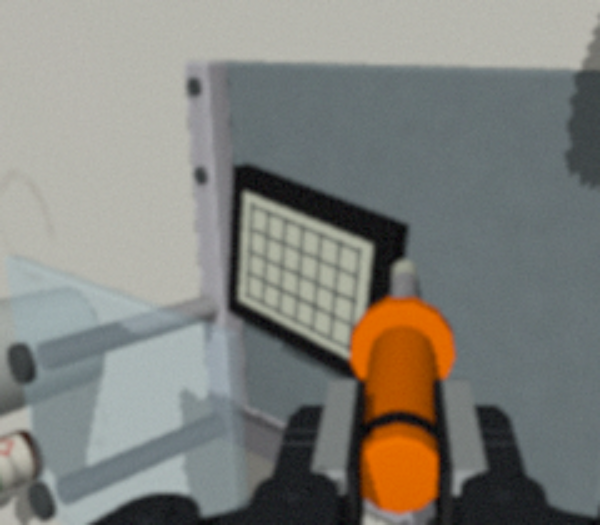

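The plate reached the x fence with one corner, but it is still turned about 0.2 rad (top edge sloped, (245,168)→(405,230)). I'll push on with a higher force cap to see whether it swings square.

```bash
python3 - <<'E'
from h import *
f0=0.3
for s in np.arange(-.0885,-.078,.0005):
    go("x",st(s,-.075,.018),.02);ctrl.pause(.05);d=force("x");o=ctrl.get_obs();print(round(s,4),round(d,1),o["contact_force"].round(1))
    if d<-7: break
w=snap("wrist","w6");print(o["clock"])
def quad(n):
    c=load(n);h=cv2.cvtColor(c["color"],cv2.COLOR_BGR2HSV)
    m=cv2.inRange(h,(0,0,0),(180,255,45)); 
    return c
E
python3 - <<'E'
import cv2,numpy as np
a=cv2.imread("pics/w5.png").astype(int);b=cv2.imread("pics/w6.png").astype(int)
print(np.abs(a-b)[140:250,240:330].mean())
E
```

```text
-0.0885 -3.9 [-3.7  1.7 -1. ]
-0.088 -6.1 [-5.2  3.2  0.8]
-0.0875 -5.4 [-5.1  2.4 -0.5]
-0.087 -6.9 [-6.5  2.9  0.9]
-0.0865 -9.8 [-8.7  4.9  3.3]
13.525
12.507104377104378
```

```bash
cat >> h.py <<'E'
def rectify(c,z=.020,s=3.):  # top-down view in stage axes, s px/mm, x -170..20 right, y up -150..20
    g=[(-170,-150),(20,-150),(20,20),(-170,20)]
    src=np.float32([proj(c,st(a/1e3,b/1e3,z)) for a,b in g]);dst=np.float32([((a+170)*s,(20-b)*s) for a,b in g])
    return cv2.warpPerspective(c["color"],cv2.getPerspectiveTransform(src,dst),(int(190*s),int(170*s)))
def window(c,thr=None):
    r=rectify(c);g=cv2.cvtColor(r,cv2.COLOR_BGR2GRAY);roi=np.zeros_like(g);roi[60:480,150:510]=1
    for t in ([thr] if thr else (135,145,155,125)):
        m=((g>t)*roi*255).astype(np.uint8);m=cv2.morphologyEx(m,cv2.MORPH_CLOSE,np.ones((9,9)));m=cv2.morphologyEx(m,cv2.MORPH_OPEN,np.ones((15,15)))
        for k in cv2.findContours(m,cv2.RETR_EXTERNAL,cv2.CHAIN_APPROX_NONE)[0]:
            (x,y),(w,h),a=cv2.minAreaRect(k)
            if min(w,h)>80 and max(w,h)<260: print("win thr",t,"ctr",round(x/3-170,1),round(20-y/3,1),"size",round(w/3,1),round(h/3,1),"ang",round(-a,1))
    return r
E
python3 - <<'E'
from h import *
for n in("w1","w5","w6"):
    print(n);r=window(load(n))
cv2.imwrite("pics/r6.png",r)
E
```

```text
w1
win thr 135 ctr -63.9 -67.6 size 64.1 43.7 ang -15.5
win thr 145 ctr -63.9 -67.5 size 63.3 43.3 ang -15.6
win thr 155 ctr -63.4 -65.7 size 62.3 38.6 ang -15.5
win thr 125 ctr -63.9 -67.5 size 64.6 44.2 ang -15.5
w5
win thr 135 ctr -45.0 -67.4 size 64.0 43.8 ang -8.9
win thr 145 ctr -45.0 -67.4 size 63.4 43.4 ang -8.8
win thr 125 ctr -48.4 -66.8 size 71.3 44.3 ang -8.8
w6
win thr 135 ctr -44.3 -68.5 size 64.0 43.9 ang -7.2
win thr 145 ctr -44.3 -68.6 size 63.4 43.3 ang -7.4
win thr 125 ctr -47.6 -68.1 size 71.2 44.2 ang -7.4
```

View pics/r6.png

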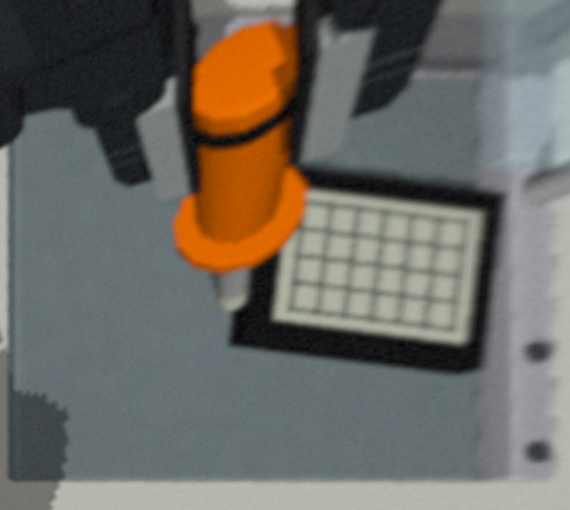

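The rectified view shows the plate's lower right corner near the x fence, with the plate still turned −7.3°. It swings while jamming slightly. I'll push +y on its long face near the fence to turn it square.

```bash
cat >> h.py <<'E'
def swap(f,b):  # from the other lean, ball already clear and raised, to lean f at stage point b (outside the shield)
    q=R2q(lean(f)[0]);ctrl.move_ptp(tcp(f,st(-.14,-.14,.12)),q);ctrl.move_ptp(tcp(f,st(*b,.06)),q);go(f,st(*b,.018),.1)
E
python3 - <<'E'
from h import *
go("x",st(-.145,-.075,.018),.2);go("x",st(-.145,-.08,.11),.25)
swap("y",(-.022,-.125))
push("y",-.022,-.125,-.096,-.107,thr=6)
window(snap("wrist","w7"));print(ctrl.get_obs()["clock"])
E
```

```text
push y stopped -0.096 [-0.0, 0.1, 0.0, 0.2, 1.7, 0.9, 0.3, 0.5, 0.1, 0.3, -0.3] clock 20.7667
win thr 135 ctr -46.5 -61.4 size 63.9 44.6 ang -1.5
win thr 145 ctr -46.5 -61.4 size 63.7 44.1 ang -1.5
win thr 155 ctr -46.5 -61.5 size 63.3 43.6 ang -1.5
win thr 125 ctr -98.8 -96.3 size 30.7 42.3 ang -90.0
win thr 125 ctr -46.5 -61.3 size 64.4 45.1 ang -1.5
20.8167
```

```bash
python3 - <<'E'
from h import *
go("y",st(-.022,-.106,.018),.15);go("y",st(-.043,-.106,.018),.15)
s=push("y",-.043,-.106,-.056,-.071,thr=3.5)
window(snap("wrist","w8"));print(ctrl.get_obs()["clock"])
E
```

```text
push y stopped -0.062 [0.7, -0.7, -0.3, -0.2, -0.3, 0.6, -2.3, -2.7, -4.3] clock 24.4417
win thr 135 ctr -50.0 -30.3 size 44.7 64.0 ang -90.0
win thr 135 ctr -104.8 -14.0 size 28.0 30.3 ang -90.0
win thr 145 ctr -50.0 -30.2 size 64.0 44.3 ang -0.0
win thr 155 ctr -50.0 -30.3 size 44.0 63.3 ang -90.0
win thr 125 ctr -50.2 -30.2 size 45.0 64.3 ang -90.0
win thr 125 ctr -104.7 -14.7 size 29.3 30.7 ang -90.0
24.4917
```

```bash
python3 - <<'E'
from h import *
go("y",st(-.043,-.14,.018),.2);go("y",st(-.06,-.15,.11),.25)
swap("x",(-.13,-.030))
s=push("x",-.030,-.13,-.076,-.091,thr=4)
window(snap("wrist","w9"));print(ctrl.get_obs()["clock"])
go("x",st(-.13,-.030,.018),.2)
window(snap("wrist","w10"))
E
```

```text
push x stopped -0.083 [0.7, -0.2, 1.0, 0.5, 0.4, 0.7, -1.8, -4.5] clock 31.35
win thr 135 ctr -41.3 -30.0 size 43.3 63.3 ang -90.0
win thr 145 ctr -41.7 -30.0 size 42.7 62.0 ang -90.0
win thr 125 ctr -43.7 -27.0 size 50.0 68.7 ang -90.0
31.4
win thr 135 ctr -41.2 -30.0 size 43.3 63.7 ang -90.0
win thr 145 ctr -41.5 -30.0 size 43.3 63.0 ang -90.0
win thr 155 ctr -53.0 -36.8 size 29.0 38.7 ang -90.0
win thr 125 ctr -41.2 -30.0 size 44.0 64.3 ang -90.0
```

```bash
python3 - <<'E'
from h import *
go("x",st(-.145,-.06,.11),.25)
swap("y",(-.040,-.11))
push("y",-.040,-.11,-.056,-.068,thr=5)
go("y",st(-.040,-.13,.018),.2);go("y",st(-.05,-.15,.11),.25)
r=window(snap("wrist","w11"));snap("top","top2");print(ctrl.get_obs()["clock"])
cv2.imwrite("pics/r11.png",np.vstack([cv2.resize(load("w11")["color"],(480,300)),cv2.resize(load("top2")["color"][160:270,235:345],(480,480))[:300]]))
E
```

```text
push y stopped -0.061 [0.0, -0.3, -0.2, 0.2, -3.4, -4.9, -7.7] clock 37.975
win thr 135 ctr -83.8 -97.7 size 42.9 85.5 ang -63.1
win thr 135 ctr -97.0 -40.0 size 55.0 30.6 ang -48.3
win thr 135 ctr -41.0 -30.8 size 45.0 64.0 ang -90.0
win thr 145 ctr -40.8 -30.8 size 63.7 44.3 ang -0.0
win thr 155 ctr -41.0 -30.8 size 43.7 63.3 ang -90.0
win thr 125 ctr -41.0 -30.7 size 45.3 64.7 ang -90.0
win thr 125 ctr -100.2 -33.0 size 66.0 39.7 ang -90.0
39.0917
```

View pics/r11.png

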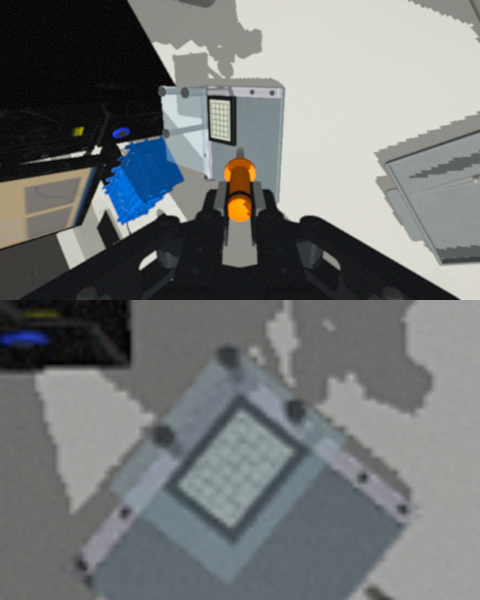

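The top crop shows the plate square in the corner against both fences. Returning the pusher; at the stand I'll compare the wrist image with the one taken after the lift to check the pusher hasn't shifted in the grip.

```bash
python3 - <<'E'
from h import *
q=R2q(down(-np.pi/4))
ctrl.move_ptp([.44,-.12,.24],q)
ctrl.move_ptp([.498,-.246,.215],q);ctrl.pause(.2)
a=load("w3");b=snap("wrist","w12")
for n,c in(("w3",a),("w12",b)): m,s,ce=orange(c);print(n,s,ce,"ball pred",proj(c,[.498,-.246,.135]))
g=cv2.cvtColor(a["color"],cv2.COLOR_BGR2GRAY)
sl=np.s_[150:330,250:390]
print("diff",np.abs(a["color"].astype(int)-b["color"])[sl].mean(),ctrl.get_obs()["clock"],ctrl.get_obs()["ee_pos"])
cv2.imwrite("pics/cmp.png",np.hstack([cv2.resize(c["color"][120:330,250:390],None,fx=2.5,fy=2.5) for c in(a,b)]))
E
```

```text
w3 [305 262  31  34 823] [319.43134872 278.78493317] ball pred [320.39301687 200.31247964]
w12 [305 263  30  33 820] [319.38170732 278.64634146] ball pred [320.32457345 200.60621603]
diff 3.739259259259259 40.85 [ 0.49784005 -0.24525475  0.2152448 ]
```

View pics/cmp.png

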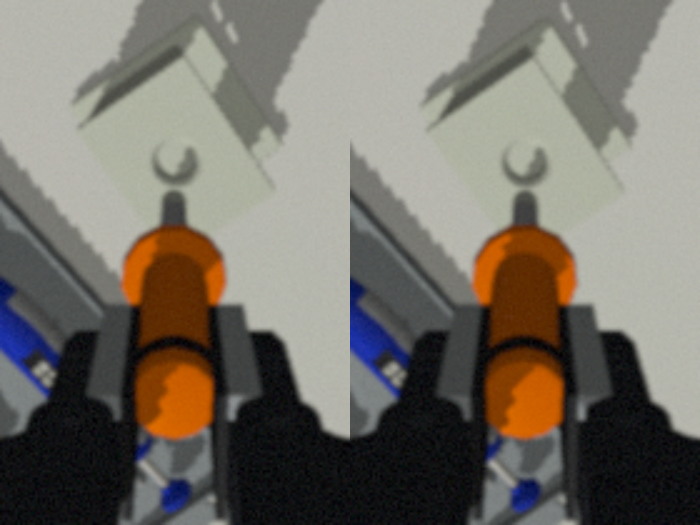

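The two images are practically identical, so the pusher hasn't slipped and the tip is over the hole. Lowering and releasing.

```bash
python3 - <<'E'
from h import *
ctrl.move_l([.498,-.246,.15],vel=.12);print(ctrl.get_obs()["contact_force"].round(1))
ctrl.move_l([.498,-.246,.110],vel=.06);print(ctrl.get_obs()["contact_force"].round(1))
z=.110
while z>.098:
    z-=.001;ctrl.move_l([.498,-.246,z],vel=.03);f=ctrl.get_obs()["contact_force"][2]
    if f>3: break
print(z,ctrl.get_obs()["contact_force"].round(1))
ctrl.grip(1.0);ctrl.pause(.3)
ctrl.move_l([.498,-.246,.19],vel=.1)
ctrl.move_ptp([.425,-.245,.25],R2q(down(-np.pi/2)));ctrl.pause(.3)
c=snap("wrist","w13");snap("side","side2");snap("top","top3")
m,s,ce=orange(c);print(s,ce,onplane(c,*ce,.142).round(4),ctrl.get_obs()["clock"])
m,s,ce=orange(load("side2"));print("side",s,ce)
for n in("top2","top3"): window(load(n))
cv2.imwrite("pics/fin.png",np.hstack([cv2.resize(load("side2")["color"][200:300,180:280],(400,400)),cv2.resize(load("top3")["color"][160:260,240:340],(400,400))]))
E
```

```text
[0.2 0.3 0.8]
[-0.6  0.4 -0.3]
0.09899999999999999 [-0.7  0.6  5.4]
[310  93  24  26 473] [321.10147992 105.26638478] [ 0.4981 -0.2461  0.142 ] 48.3417
side [220 246  10  10  73] [224.19178082 250.80821918]
win thr 135 ctr -41.0 -29.0 size 42.7 63.3 ang -90.0
win thr 125 ctr -41.0 -29.0 size 64.0 44.0 ang -0.0
win thr 135 ctr -41.0 -29.0 size 42.7 62.7 ang -90.0
win thr 145 ctr -32.5 -28.1 size 54.2 31.2 ang -17.1
win thr 125 ctr -41.0 -29.0 size 64.0 44.0 ang -0.0
```

View pics/fin.png

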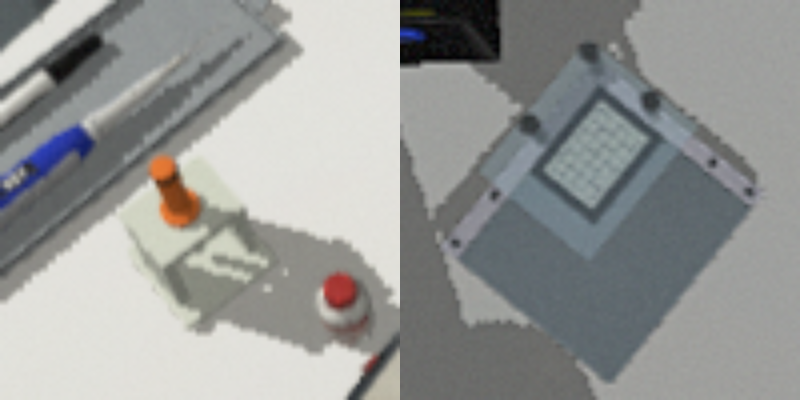

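The pusher hangs upright at its original spot: the handle is 0.2 mm from its first measured position. The plate is square in the corner and the bottle is undisturbed. Handing in.

```bash
python3 -c "
from rig import ctrl
ctrl.job_done()"
```

```text
the job is handed in; nothing more can be done
```

The plate is home in the corner and the pusher is back upright in its stand. I handed the job in at about 48 s of the 72 s allowed.

**What I did:** I gripped the pusher by its handle and leaned it 40° out from under the shield. The first push in +x jammed a little, with one plate corner on the fence (peak about 10 N). I then pushed +y near the x fence to square the plate, +y home, +x home, and finished with a firm +y push (about 8 N).

**Last checks:**
- **Plate:** its centre measured (-41, -29 to -31) mm, against (-40, -30) for fully home, at 0° rotation. That is within the 2 mm camera calibration. I judged fence contact from the rise in force at the end of each push and from the pictures; I did not measure it directly.
- **Pusher:** the handle is within about 0.2 mm of where it started, seated on its flange and upright in the side view.
- **Bottle and timer:** the bottle looks unmoved in the last side picture. I never moved near the timer, but I did not measure it again at the end.

**Disagreement:** my stage and plate sizes came out 2–3% small in the first close view. I allowed for that by ending the pushes on force rather than on position.

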